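# Open the bayonet canister and take out its dip basket

### The job

Open the steel canister: push its lid round anticlockwise (seen from above) until you feel it come up against its stop, without forcing it, then lift the lid straight off by its knob and set it gently, right way up, flat on the drain tray. Then lift the basket up off the pegs it hangs on inside the canister and stand it gently upright on the same tray beside the lid, leaving the other things on the worktop where they are.

Things in the scene. Friction and masses are not known exactly. Their poses are not given: they have to be found in the camera images.
- canister: Round steel canister, bolted down. Origin: centre of its underside; z up. Jacket 116 mm across, 66 mm high, three bolt feet out to 71 mm radius; the lid stands on its top. Under the lid: an open neck (80 mm outside, 72 inside, rim at z 86) with a bayonet collar of three flanges, slots and hard stops. The collar's angle varies and is not told: the canister's yaw does not show where the slots are.
- pegs (a point): Point on the canister's axis midway between two steel pegs, 66.5 mm above the worktop. The pegs, 6 mm thick, stick 10 mm inward from opposite inner walls of the neck along the canister's y axis (52 mm free between them); the basket hangs on them.
- lid: Round aluminium lid, a deep cap 110 mm across, 66 high, 0.3-0.55 kg. Origin: centre of its lower edge, at first 66 mm above the worktop; z up. Loose (1 to 2 mm play sideways, 3 up) but held by three lugs in its skirt. Turns anticlockwise from above (yaw growing), by 0.4 to 1.3 rad, up to a hard stop; it can be lifted only in about the last 0.15 rad before the stop. It stays where left.
- peg (a point): One of three equal upright steel pegs on the lid's top to push it round by, 12 mm thick, 16 mm high (z 66 to 82 mm in the lid's frame), 45 mm from the lid's axis; this one on the lid's x axis, the others 120 and 240 degrees on. This point: middle of its top. Pushing takes 1 to 3 N, small catches up to 6 N, until the stop, which does not yield.
- knob (a point): Middle of the lid's black round knob, 31 mm across, 28 mm high, on the lid's axis (z 88 to 116 mm in the lid's frame, this point at 102) above a 16 mm stem. Lift the lid by it. It swivels freely on the lid: twisting it does not turn the lid.
- basket: Round steel dip basket, cup 40 mm across, 34 high, 0.1-0.16 kg. Origin: centre of its underside; z up. Above the cup a yoke along its y, top at z 60.5, 64 mm long, with a hook open downward at each end (5 mm wire, ends at z 43.5): these hang on the canister's pegs, under the lid, underside about 14 mm above the worktop. Lift straight up: 20 mm to come off, 80 mm to clear the rim.
- basket_grip (a point): Middle of the upper part of the basket's upright grip, 97 mm above its underside. The grip is 12 mm (basket x) by 10 mm (basket y), from 58 to 108 mm above the underside; as it hangs, its top stands 36 mm above the canister's rim.
- tray: White drain tray, 205 mm (x) by 172 mm (y), fixed to the worktop. Origin: centre of its underside; its floor is 3 mm above the worktop, its edges 3 mm thick and 11 mm high. The lid and the basket fit side by side along its x.
- petri: Bystander, loose: lidded petri dish, 60 mm across, 14 mm high. Origin: centre of its underside. Leave it alone.
- timer: Bystander, loose: white square bench timer, 62x62x16 mm. Origin: centre of its underside. Leave it alone.
- bottle: Bystander, loose: white plastic bottle with screw cap, 48 mm across, 83 mm high. Origin: centre of its underside. Leave it alone.
- marker: Bystander, loose: marker pen lying flat, 12x125x15 mm, long along its y. Origin: centre of its underside. Leave it alone.
- tub: Bystander, loose: smaller white plastic bottle, 42 mm across, 71 mm high. Origin: centre of its underside. Leave it alone.
Things that resemble listed ones, but are neither listed nor needed, are in the scene too. What is shaped like the lid but blue is not meant.

How it is judged:
By the outcome, as a careful person would: the job done as asked, in the order asked, and still so for the second after the job is handed in, with the robot touching nothing.
It also fails if it takes over 72 s, if anything falls off the work surface, if the arm or the gripper's body presses on something with over 40 N, if the wrist force passes 120 N, or if a joint passes its speed limit or range.

### The arm

A 6-joint arm with a two-finger parallel gripper is mounted at the origin on a cart in front of the work surface, level with it; the furniture and walls round the work are solid. World frame = base frame: x ahead of the robot, y to its left, z up, the work surface at z = 0. Lengths are in m, angles in rad, forces in N, time in s.
With the tool pointing down it reaches from about 0.35 to 1 m from the base axis. Payload 7.1 kg.
Tool frame: the origin (TCP) lies between the finger pads; the fingertips stand 22 mm ahead of it and the grasp point (between the pads) lies 3 mm ahead of it; z points along the fingers, y is the line along which they close (so a half turn about z gives the same grasp; the last joint's range is limited). The gripper opens to 85 mm and grips with 20 to 120 N. Pads are 22 mm wide; open, the fingers measure 114 mm over their backs; the gripper's body (76 mm by 85 mm) begins 54 mm behind the grasp point. The pads swing forward as they close: fully open they stand 13 mm farther back than shut.
Start: joints at [1.161, 0.423, 1.63, -0, 1.089, -0.019], TCP at [0.238, 0.578, 0.253] pointing down, gripper open.
Joint ranges: [-3, 3], [-0.9, 2.11], [0.09, 2.58], [-1.31, 4.45], [0.11, 2.69], [-2.54, 2.54]. Speed limits (rad/s): [2.39, 2.39, 3.01, 3.14, 3.14, 3.14].

### API

Orientations are given as a rotation vector (axis times angle).
In Python, from rig import manip gives the robot as it stands. The module is installed in compiled form; this text tells all that it offers. Calls block until the motion is done:
- manip.move_to(position, orientation): joint-space move of the TCP to a pose.
- manip.servo_line(position, orientation=None, rate=0.15): straight line of the TCP; orientation=None keeps the orientation; rate is the mean speed in m/s.
- manip.set_joints(angles): joint-space move.
- manip.command_gripper(opening, f_grip=None): finger opening in m; f_grip is the grip in N (None keeps the last); returns when the fingers have stopped.
- manip.hold(seconds).
- manip.solve_ik(position, orientation): joint angles nearest the present ones, or None.
- manip.camera(name): name is "scene" or "top"; returns a dict with "image" (420x560x3 uint8, red, green, blue), "fx", "fy", "cx", "cy" (pixels), "cam_to_world" (4x4, takes a point from camera to world coordinates). Camera axes: x right, y down, z forward; pixel columns grow to the right and rows downward; lengths in m; the calibration is good to about 2 mm. A picture is of the moment at which its call begins. There is no depth.
A pose or a line that the arm cannot do raises manip.IKError and nothing moves.
- manip.sign_off(): hands the job in; it is judged then, once.
Readings, each from a call of its own:
- manip.get_time(): time.
- manip.get_joint_positions(): joint angles.
- manip.get_joint_vel(): joint speeds.
- manip.get_tau(): joint torques, N m.
- manip.get_position(): TCP position.
- manip.get_ee_rot(): TCP orientation.
- manip.get_contact_force(): force on the tool from outside, world axes, zero at the start.
- manip.get_torque(): the same for the moment, N m.
- manip.get_width(): finger opening in m.
- manip.get_grip_force(): force on a finger pad.
Only numpy, scipy, OpenCV 4.12 (cv2) and the standard library are available. Lean on these libraries where they do the work, as an engineer would, in place of code of your own. Each camera call takes 0.05 s, during which the arm holds its last target. There are 200 camera calls.

## Working session

There is one attempt and no reset: what is moved stays moved. The work goes in short steps, each a Python script; the robot and the scene stay as the last script left them, time stands still between calls to the robot, and variables do not carry over. Pictures are saved under pics/ and viewed, at most 10 in all, crops included, and the job is handed in when it is done.

```bash
mkdir -p pics; ls; python3 - <<'E'
from rig import manip
import cv2,numpy as np
for n in("scene","top"):
    c=manip.camera(n); cv2.imwrite(f"pics/{n}0.png",c["image"][:,:,::-1])
    print(n,c["fx"],c["fy"],c["cx"],c["cy"]);print(np.round(c["cam_to_world"],4).tolist())
print(manip.get_time(),manip.get_ee_rot(),manip.get_width())
E
```

```text
pics
scene 540.6367453152428 540.6367453152428 274.36853011233217 210.50696901546684
[[0.7342, -0.4014, 0.5475, -0.4422], [-0.6789, -0.4306, 0.5947, -1.22], [-0.003, -0.8084, -0.5887, 1.2409], [0.0, 0.0, 0.0, 1.0]]
top 509.06200635472027 509.06200635472027 283.9743145006448 210.70289129923373
[[-0.0116, -0.983, 0.1832, 0.2416], [-0.9999, 0.0093, -0.0135, -0.1086], [0.0116, -0.1833, -0.983, 1.8717], [0.0, 0.0, 0.0, 1.0]]
0.1 [-6.10009782e-01 -3.08149890e+00  2.08863963e-03] 0.08542243463922015
```

View pics/scene0.png

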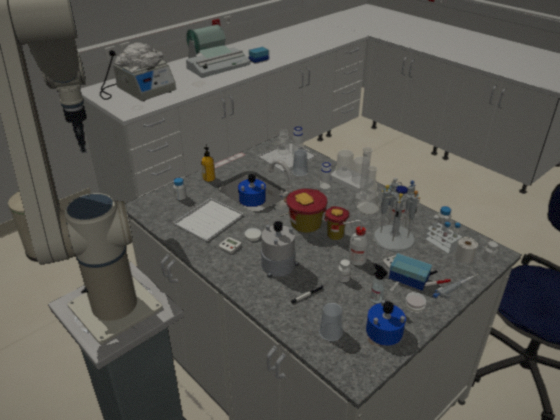

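View pics/top0.png

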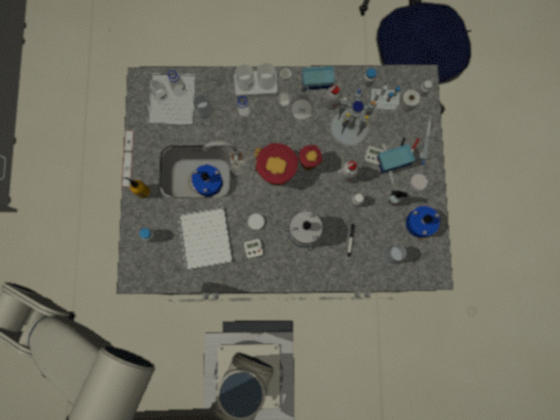

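Candidates for the lid: the aluminium one at scene (279,245) / top (306,229), and blue ones at top (207,180) and (424,221), which are excluded. Tray candidates: top (206,238), which is white and near, and top (172,98), a rack with things on it. I choose the aluminium lid and the near tray, and check them in a close crop.

```bash
python3 - <<'E'
import cv2,numpy as np
s=cv2.imread("pics/scene0.png");t=cv2.imread("pics/top0.png")
r=lambda a,k:cv2.resize(a,None,fx=k,fy=k,interpolation=cv2.INTER_CUBIC)
a=r(s[215:285,255:305],8)   # 400x560
b=r(t[205:253,281:331],8)  # 400x384
o=np.zeros((560,800,3),np.uint8);o[:,:400]=a;o[:384,400:]=b
c=r(t[200:276,170:270],2);o[390:390+152,400:600]=c
c=r(s[195:245,165:265],2);o[390:490,600:800]=c
o=cv2.convertScaleAbs(o,alpha=1.3)
cv2.imwrite("pics/crop1.png",o)
E
```

```text
(no output)
```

View pics/crop1.png

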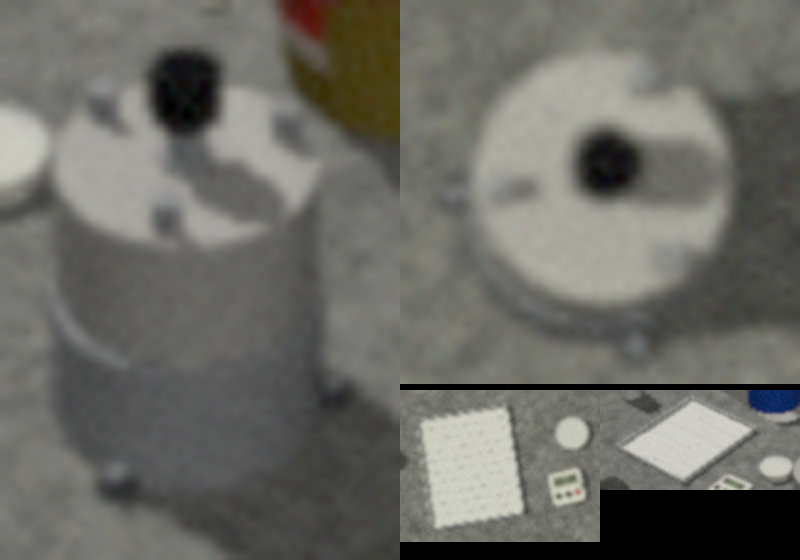

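The crop shows the aluminium lid with its black knob (scene ≈ (277.7,226), top ≈ (306.5,225)) and three bare pegs at top-view crop (645,70), (515,187) and (672,255). The tray is empty, with the timer and petri dish to its right. Next I triangulate.

```bash
cat > h.py <<'E'
from rig import manip
import cv2,numpy as np
from scipy.spatial.transform import Rotation as R
def P(c):
    K=np.array([[c["fx"],0,c["cx"]],[0,c["fy"],c["cy"]],[0,0,1]]);return K@np.linalg.inv(c["cam_to_world"])[:3]
def tri(cs,ct,ps,pt):
    X=cv2.triangulatePoints(P(cs),P(ct),np.array(ps,float).reshape(2,1),np.array(pt,float).reshape(2,1))[:,0];X=X[:3]/X[3]
    e=[np.linalg.norm((q:=P(c)@np.append(X,1))[:2]/q[2]-p) for c,p in((cs,ps),(ct,pt))]
    return X,e
def onplane(c,p,z):
    M=c["cam_to_world"];d=M[:3,:3]@[(p[0]-c["cx"])/c["fx"],(p[1]-c["cy"])/c["fy"],1];return M[:3,3]+d*(z-M[2,3])/d[2]
def blob(im,box,mask,near=None):
    x0,y0,x1,y1=box;m=mask(im[y0:y1,x0:x1].astype(int)).astype(np.uint8)
    n,l,s,c=cv2.connectedComponentsWithStats(m);k=1+np.argmax(s[1:,4]);return c[k]+[x0,y0],s[k],(l==k)
def down(yaw): # tool z down; tool y axis (closing) at world angle yaw
    y=np.array([np.cos(yaw),np.sin(yaw),0]);z=np.array([0,0,-1.]);return R.from_matrix(np.c_[np.cross(y,z),y,z]).as_rotvec()
E
python3 - <<'E'
from h import *
cs=manip.camera("scene");ct=manip.camera("top")
dark=lambda a:a.max(2)<45
k1=blob(cs["image"],(265,215,292,236),dark);k2=blob(ct["image"],(296,214,316,236),dark)
print(k1[:2],k2[:2]);print("knob",tri(cs,ct,k1[0],k2[0]))
f=lambda u,v,x,y:((u+.5)/8-.5+x,(v+.5)/8-.5+y)
# pegs
S=[f(103,88,255,215),f(288,115,255,215),f(167,206,255,215)]
T=[f(245,65,281,205),f(108,187,281,205),f(272,252,281,205)]
for s in S:
  b=min((tri(cs,ct,s,t) for t in T),key=lambda r:sum(r[1]));print("peg",b)
# lid disc top: bright ellipse
a=blob(ct["image"],(286,208,328,246),lambda a:a.mean(2)>118);
m=a[2].astype(np.uint8);cn=max(cv2.findContours(m,0,1)[0],key=cv2.contourArea);h=cv2.convexHull(cn);e=cv2.fitEllipse(h);print("lid ell",e,onplane(ct,np.add(e[0],(286,208)),.132))
for c,box in((ct,(175,200,240,276)),(cs,(170,198,246,242))):
  im=c["image"];a=blob(im,box,lambda a:a.mean(2)>115);cn=max(cv2.findContours(a[2].astype(np.uint8),0,1)[0],key=cv2.contourArea)
  # homography-space rectangle
  w=np.array([onplane(c,np.add(q[0],box[:2]),.008)[:2] for q in cn]);r=cv2.minAreaRect((w*1000).astype(np.float32));print("tray",r)
for n,box,z in(("petri",(247,212,266,231),.014),("timer",(243,238,264,260),.016)):
  a=blob(ct["image"],box,lambda a:a.mean(2)>115);print(n,a[0],onplane(ct,a[0],z))
E
```

```text
(array([277.6       , 226.04285714]), array([ 9,  6,  8, 11, 70], dtype=int32)) (array([306.75609756, 225.        ]), array([ 8,  8,  7,  7, 41], dtype=int32))
knob (array([ 0.50706365, -0.20720096,  0.16813239]), [np.float64(0.6742476363063142), np.float64(0.726729605255929)])
peg (array([ 0.50043298, -0.16481085,  0.14957515]), [np.float64(0.5955935556343855), np.float64(0.6478584198982807)])
peg (array([ 0.55247091, -0.22373866,  0.14199288]), [np.float64(1.1890480216730113), np.float64(1.276145779383541)])
peg (array([ 0.47218182, -0.23453424,  0.1442134 ]), [np.float64(0.705148599209644), np.float64(0.743254379372357)])
lid ell ((19.67633819580078, 18.636701583862305), (29.424619674682617, 29.64591407775879), 130.78073120117188) [ 0.50907777 -0.20692168  0.132     ]
tray ((490.45611572265625, 158.22052001953125), (205.717041015625, 168.69711303710938), 8.91894817352295)
tray ((489.40216064453125, 157.51370239257812), (203.8357696533203, 160.4580535888672), 9.309346199035645)
petri [255.35960591 220.97044335] [ 0.55022848 -0.02793478  0.014     ]
timer [252.87037037 248.37962963] [ 0.44844611 -0.01879306  0.016     ]
```

Knob at (0.508,-0.207,0.168), pegs at about 98°, -21° and 218°. The tray centre is (0.490,0.158), with its x axis at +9°. I'll check IK for pushing each peg.

```bash
python3 - <<'E'
from h import *
C=np.array([.508,-.207])
print(R.from_rotvec(manip.get_ee_rot()).as_matrix().round(2).tolist())
for a in(98,-21,218):
  for fl in(0,180):
    o=[]
    for d in(-32,75):
      t=np.radians(a+d);p=C+.046*np.array([np.cos(t),np.sin(t)])
      q=manip.solve_ik([*p,.161],down(t+np.radians(fl)));o.append(None if q is None else np.round(q,2).tolist())
    print(a,fl,o)
for y in(0,45,90,135,180,225,270): 
  for n,p in(("can",[*C,.17]),("tray",[.49,.158,.12])):
    q=manip.solve_ik(p,down(np.radians(y)));print(n,y,None if q is None else np.round(q,2)[5])
E
```

```text
[[-0.92, 0.38, -0.0], [0.38, 0.92, -0.0], [-0.0, -0.0, -1.0]]
98 0 [[-0.33, 0.44, 1.86, -0.0, 0.84, -1.48], None]
98 180 [[-0.33, 0.44, 1.86, -0.0, 0.84, 1.66], [-0.43, 0.38, 1.96, -0.0, 0.8, -0.31]]
-21 0 [[-0.45, 0.49, 1.77, -0.0, 0.88, 0.48], [-0.33, 0.46, 1.84, -0.0, 0.85, -1.27]]
-21 180 [None, [-0.33, 0.46, 1.84, 0.0, 0.85, 1.87]]
218 0 [None, [-0.46, 0.48, 1.79, -0.0, 0.87, 0.71]]
218 180 [[-0.45, 0.39, 1.95, -0.0, 0.8, -0.56], [-0.46, 0.48, 1.79, -0.0, 0.87, -2.44]]
can 0 -0.41
tray 0 0.29
can 45 -1.19
tray 45 -0.5
can 90 -1.98
tray 90 -1.28
can 135 None
tray 135 -2.07
can 180 None
tray 180 None
can 225 1.95
tray 225 None
can 270 1.16
tray 270 1.86
```

```bash
python3 - <<'E'
from h import *
C=np.array([.508,-.207]);r=.046;a0=np.radians(-21-32)
def pose(t,z=.161): return [*(C+r*np.array([np.cos(t),np.sin(t)])),z],down(t)
manip.command_gripper(0.0,30)
manip.move_to(*pose(a0,.25)); manip.servo_line(*pose(a0),rate=.12)
manip.hold(.2);f0=manip.get_contact_force();print(manip.get_time(),f0,manip.get_position())
t=a0;n=0;log=[];t0=None
while n<130:
    t+=.9e-3/r;n+=1
    manip.servo_line(*pose(t),rate=.025)
    f=manip.get_contact_force()-f0;ft=-f[:2]@[-np.sin(t),np.cos(t)]
    if t0 is None and ft>.7:t0=t
    log.append((round(np.degrees(t),1),round(ft,1),round(f[2],1)))
    if ft>8 or abs(f[2])>10:break
print(log,"rot from contact",t-(t0 or t),manip.get_time())
c=manip.camera("scene");cv2.imwrite("pics/push.png",cv2.resize(c["image"][195:295,235:335,::-1],None,fx=5,fy=5,interpolation=cv2.INTER_CUBIC))
E
```

```text
5.125 [ 0.16887101  0.23942536 -0.4718611 ] [ 0.5361295  -0.24393219  0.16186224]
[(np.float64(-51.9), np.float64(0.6), np.float64(1.4)), (np.float64(-50.8), np.float64(-0.6), np.float64(-0.6)), (np.float64(-49.6), np.float64(-0.2), np.float64(0.5)), (np.float64(-48.5), np.float64(-0.4), np.float64(0.7)), (np.float64(-47.4), np.float64(-0.1), np.float64(1.0)), (np.float64(-46.3), np.float64(0.1), np.float64(1.5)), (np.float64(-45.2), np.float64(0.9), np.float64(-0.2)), (np.float64(-44.0), np.float64(0.2), np.float64(0.1)), (np.float64(-42.9), np.float64(1.4), np.float64(1.3)), (np.float64(-41.8), np.float64(0.1), np.float64(0.5)), (np.float64(-40.7), np.float64(0.6), np.float64(1.3)), (np.float64(-39.5), np.float64(-0.0), np.float64(0.2)), (np.float64(-38.4), np.float64(1.2), np.float64(0.5)), (np.float64(-37.3), np.float64(0.2), np.float64(0.1)), (np.float64(-36.2), np.float64(0.6), np.float64(-0.0)), (np.float64(-35.1), np.float64(0.9), np.float64(0.7)), (np.float64(-33.9), np.float64(0.8), np.float64(1.1)), (np.float64(-32.8), np.float64(0.3), np.float64(0.1)), (np.float64(-31.7),
[... 1177 characters left out ...]
float64(0.8)), (np.float64(-7.0), np.float64(3.8), np.float64(1.1)), (np.float64(-5.9), np.float64(3.3), np.float64(1.3)), (np.float64(-4.8), np.float64(2.6), np.float64(0.9)), (np.float64(-3.7), np.float64(3.3), np.float64(1.5)), (np.float64(-2.6), np.float64(3.6), np.float64(0.4)), (np.float64(-1.4), np.float64(2.7), np.float64(1.5)), (np.float64(-0.3), np.float64(2.8), np.float64(1.6)), (np.float64(0.8), np.float64(3.6), np.float64(1.1)), (np.float64(1.9), np.float64(4.0), np.float64(2.6)), (np.float64(3.1), np.float64(5.1), np.float64(2.9)), (np.float64(4.2), np.float64(6.2), np.float64(4.2)), (np.float64(5.3), np.float64(8.0), np.float64(4.3))] rot from contact 0.8804347826086956 18.125
```

View pics/push.png

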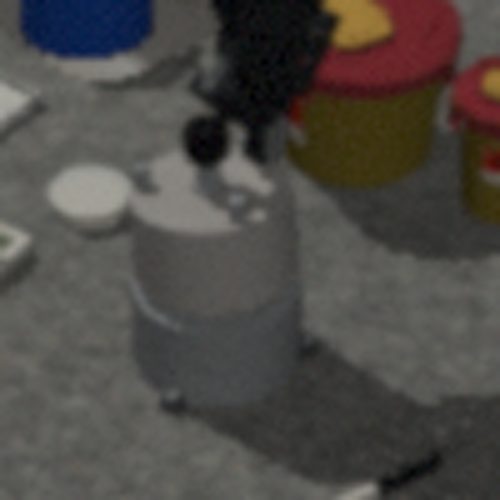

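The lid has turned: its front peg is now at crop (237,200) and the left one at (142,180). Force is climbing steadily to 8 N. I confirm the stop with a few small steps, watching whether the finger still advances.

```bash
python3 - <<'E'
from h import *
C=np.array([.508,-.207]);r=.046
def pose(t,z=.161): return [*(C+r*np.array([np.cos(t),np.sin(t)])),z],down(t)
f0=np.array([.169,.239,-.47]);t=np.radians(5.3)
def rd(t):
    f=np.mean([manip.get_contact_force() for _ in range(3)],0)-f0;p=manip.get_position()[:2]-C
    return round(np.degrees(t),1),round(np.degrees(np.arctan2(p[1],p[0])),2),round(np.hypot(*p)*1e3,1),f.round(1).tolist(),round(-f[:2]@[-np.sin(t),np.cos(t)],1)
manip.hold(.1);print(rd(t))
for i in range(6):
    t+=.6e-3/r;manip.servo_line(*pose(t),rate=.03);manip.hold(.05);s=rd(t);print(s)
    if s[-1]>12:break
print(manip.get_time())
E
```

```text
(np.float64(5.3), np.float64(4.17), np.float64(46.7), [2.3, -7.6, 4.7], np.float64(7.8))
(np.float64(6.0), np.float64(4.67), np.float64(46.8), [2.1, -7.8, 5.0], np.float64(8.0))
(np.float64(6.8), np.float64(5.38), np.float64(46.9), [1.2, -7.6, 5.4], np.float64(7.7))
(np.float64(7.5), np.float64(5.92), np.float64(47.1), [2.8, -8.7, 5.2], np.float64(8.9))
(np.float64(8.3), np.float64(6.5), np.float64(47.3), [1.4, -8.4, 6.2], np.float64(8.5))
(np.float64(9.0), np.float64(7.14), np.float64(47.4), [2.3, -8.3, 8.4], np.float64(8.6))
(np.float64(9.8), np.float64(8.21), np.float64(47.2), [2.2, -7.6, 7.2], np.float64(7.9))
20.075
```

```bash
python3 - <<'E'
from h import *
C=np.array([.508,-.207]);r=.046
def pose(t,z=.161): return [*(C+r*np.array([np.cos(t),np.sin(t)])),z],down(t)
f0=np.array([.169,.239,-.47]);t=np.radians(9.8)
def rd(t):
    f=np.mean([manip.get_contact_force() for _ in range(3)],0)-f0;p=manip.get_position();q=p[:2]-C
    return round(np.degrees(t),1),round(np.degrees(np.arctan2(q[1],q[0])),2),p.round(4).tolist(),f.round(1).tolist(),round(-f[:2]@[-np.sin(t),np.cos(t)],1)
print(rd(t),manip.get_torque(),manip.get_width())
for z in(.1625,.164):
    manip.servo_line(*pose(t,z),rate=.02);manip.hold(.1);print(rd(t))
im=[]
for n,b in(("scene",(250,205,310,260)),("top",(276,195,336,250))):
    x0,y0,x1,y1=b;im.append(cv2.resize(manip.camera(n)["image"][y0:y1,x0:x1,::-1],None,fx=6.6,fy=6.6,interpolation=cv2.INTER_CUBIC))
cv2.imwrite("pics/push2.png",cv2.convertScaleAbs(np.hstack(im),alpha=1.4))
E
```

```text
(np.float64(9.8), np.float64(8.21), [0.5547, -0.2003, 0.1622], [2.2, -7.6, 7.2], np.float64(7.9)) [-1.13899813 -0.35652557 -0.00286489] 0.00016491104622786532
(np.float64(9.8), np.float64(9.05), [0.5541, -0.1997, 0.1632], [2.1, -6.0, 4.4], np.float64(6.3))
(np.float64(9.8), np.float64(9.67), [0.5535, -0.1992, 0.1641], [0.9, -4.7, 3.5], np.float64(4.8))
```

View pics/push2.png

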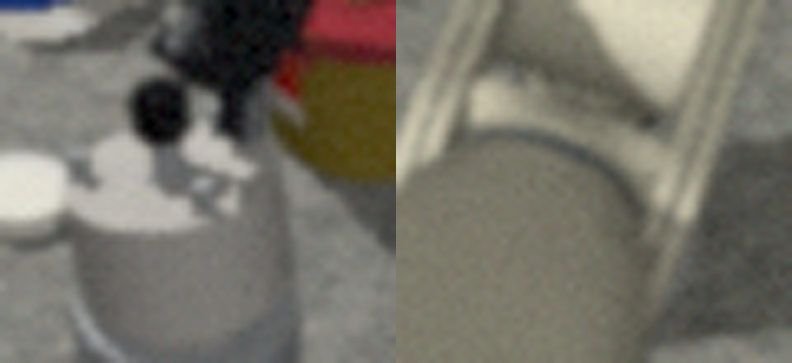

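The scene crop shows the front peg at (205,188) and the finger behind the far peg; the top view is blocked by the arm. Raising the finger eased the force, so it was rubbing. I push on until the actual angle stalls.

```bash
python3 - <<'E'
from h import *
C=np.array([.508,-.207]);r=.046
def pose(t,z=.164): return [*(C+r*np.array([np.cos(t),np.sin(t)])),z],down(t)
f0=np.array([.169,.239,-.47]);t=np.radians(9.8)
def rd(t):
    f=np.mean([manip.get_contact_force() for _ in range(3)],0)-f0;p=manip.get_position();q=p[:2]-C
    return round(np.degrees(t),1),round(np.degrees(np.arctan2(q[1],q[0])),2),round(p[2],4),f.round(1).tolist(),round(-f[:2]@[-np.sin(t),np.cos(t)],1)
for i in range(40):
    t+=.8e-3/r;manip.servo_line(*pose(t),rate=.03);s=rd(t);print(*s)
    if s[-1]>10 or s[3][2]>8:break
print(manip.get_time())
E
```

```text
10.8 10.38 0.1643 [2.4, -4.6, 3.5] 5.0
11.8 10.99 0.1645 [3.2, -6.4, 3.1] 6.9
12.8 11.65 0.1647 [3.0, -6.6, 5.9] 7.1
13.8 12.31 0.1649 [3.5, -6.8, 5.9] 7.4
14.8 12.94 0.1652 [4.3, -7.2, 6.4] 8.1
15.8 13.6 0.1654 [4.4, -8.4, 6.7] 9.2
16.8 14.33 0.1656 [4.8, -8.4, 7.1] 9.4
17.8 14.87 0.1659 [5.0, -8.7, 8.5] 9.8
22.875
```

```bash
python3 - <<'E'
from h import *
c=manip.camera("scene");M=P(c)
print(manip.get_position(),R.from_rotvec(manip.get_ee_rot()).as_matrix().round(3).tolist())
for a in range(218,310,5):
    X=np.array([.508+.045*np.cos(np.radians(a)),-.207+.045*np.sin(np.radians(a)),.148,1]);q=M@X;q=q[:2]/q[2]
    X=np.array([.508+.045*np.cos(np.radians(a-120)),-.207+.045*np.sin(np.radians(a-120)),.148,1]);p=M@X;p=p[:2]/p[2];print(a,a-218,q.round(1),p.round(1))
s=c["image"][215:255,252:302,::-1]
cv2.imwrite("pics/push3.png",cv2.convertScaleAbs(cv2.resize(s,None,fx=14,fy=14,interpolation=cv2.INTER_CUBIC),alpha=1.3))
E
```

```text
[ 0.55445204 -0.19466774  0.16587977] [[-0.306, 0.952, 0.006], [0.952, 0.306, -0.003], [-0.005, 0.005, -1.0]]
218 0 [276.2 239.2] [267.8 225.3]
223 5 [277.5 239.3] [267.1 225.9]
228 10 [278.7 239.3] [266.5 226.5]
233 15 [279.9 239.3] [265.9 227.2]
238 20 [281.1 239.2] [265.5 227.9]
243 25 [282.3 239. ] [265.1 228.6]
248 30 [283.5 238.8] [264.9 229.3]
253 35 [284.6 238.4] [264.7 230. ]
258 40 [285.7 238.1] [264.6 230.8]
263 45 [286.7 237.7] [264.7 231.5]
268 50 [287.6 237.2] [264.9 232.3]
273 55 [288.5 236.6] [265.1 233. ]
278 60 [289.3 236.1] [265.5 233.7]
283 65 [290.  235.5] [265.9 234.4]
288 70 [290.6 234.8] [266.5 235.1]
293 75 [291.1 234.1] [267.2 235.7]
298 80 [291.5 233.4] [267.9 236.3]
303 85 [291.9 232.7] [268.7 236.9]
308 90 [292.1 232. ] [269.6 237.4]
```

View pics/push3.png

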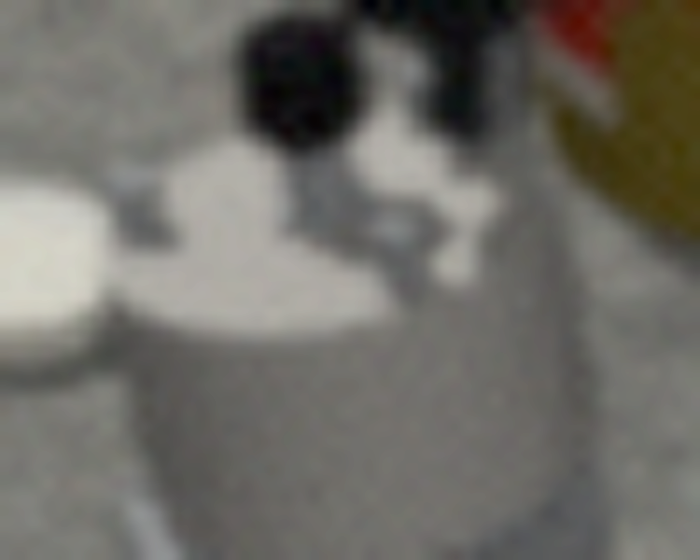

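The lid is visibly tipping: the knob moved from scene (277.6,226) to (273.6,220.7), away from the push. So it reached the stop, in the liftable range, and the push is now tilting it. I back off gently and look.

```bash
python3 - <<'E'
from h import *
C=np.array([.508,-.207]);r=.046
f0=np.array([.169,.239,-.47])
def pose(t,z=.164): return [*(C+r*np.array([np.cos(t),np.sin(t)])),z],down(t)
for d in range(16,-26,-3):
    manip.servo_line(*pose(np.radians(d)),rate=.05)
    if d%6==1: print(d,(manip.get_contact_force()-f0).round(1))
p,o=pose(np.radians(d),.25);manip.servo_line(p,o)
manip.move_to([.40,.16,.27],down(np.radians(45)))
cs=manip.camera("scene");ct=manip.camera("top");print(manip.get_time())
dark=lambda a:a.max(2)<45
k1=blob(cs["image"],(265,212,290,236),dark);k2=blob(ct["image"],(296,214,316,236),dark);print(k1[:2],k2[:2],tri(cs,ct,k1[0],k2[0]))
im=[cv2.resize(i[:,:,::-1],None,fx=8,fy=8,interpolation=cv2.INTER_CUBIC) for i in(cs["image"][215:265,252:302],ct["image"][205:255,281:331])]
cv2.imwrite("pics/after.png",cv2.convertScaleAbs(np.hstack(im),alpha=1.3))
E
```

```text
13 [ 3.4 -7.3  4. ]
7 [-0.1 -3.6  1.4]
1 [ 0.3 -3.  -0.9]
-5 [-0.8 -2.2 -0.2]
-11 [ 0.6 -1.2  0.5]
-17 [ 0.  -0.1  0.8]
-23 [ 0.4 -0.4  0.1]
28.7833
(array([277.74242424, 225.53030303]), array([ 9,  9,  8, 11, 66], dtype=int32)) (array([306.29268293, 224.92682927]), array([ 7,  8,  8,  7, 41], dtype=int32)) (array([ 0.50784184, -0.20604466,  0.1689904 ]), [np.float64(0.45934428467525873), np.float64(0.4957820943858867)])
```

View pics/after.png

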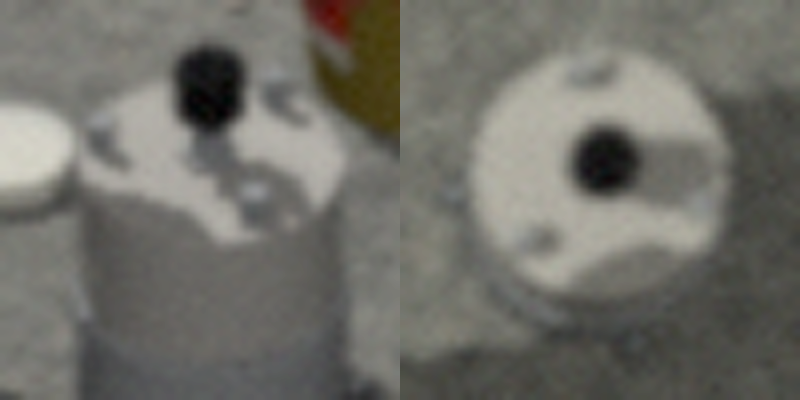

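The lid settled level again: knob at (0.508,-0.206,0.169), pegs now at after.png scene crop (253,190), a turn of about 0.55–0.6 rad. The 3 N plateau from -8° onward was the lid tipping at the stop. I give it one gentle touch up to that stop (≤2.5 N), then grasp the knob and lift with force monitoring.

```bash
python3 - <<'E'
from h import *
C=np.array([.508,-.2065]);r=.046
def pose(t,z=.160): return [*(C+r*np.array([np.cos(t),np.sin(t)])),z],down(t)
d=-20;manip.move_to(*pose(np.radians(d),.23));manip.servo_line(*pose(np.radians(d)),rate=.15);manip.hold(.15)
F=lambda n=6:np.mean([(manip.get_contact_force(),manip.hold(.008))[0] for _ in range(n)],0)
f0=F()
while d<-5:
    d+=1;t=np.radians(d);manip.servo_line(*pose(t),rate=.025);f=F()-f0;ft=-f[:2]@[-np.sin(t),np.cos(t)];print(d,round(ft,1),end='; ')
    if ft>2.4:break
manip.servo_line(*pose(np.radians(d-12)),rate=.1);p,o=pose(np.radians(d-12),.235);manip.servo_line(p,o,rate=.2)
o=down(np.radians(-17));manip.command_gripper(.055,40)
manip.move_to([*C,.215],o);manip.servo_line([*C,.1735],o,rate=.08);manip.hold(.1)
f1=F();print(f1.round(1));manip.command_gripper(0,40)
zg=manip.get_position()[2];print("w",manip.get_width(),"zg",zg,F().round(1))
for dz in(.003,.006,.010,.016):
    manip.servo_line([*C,zg+dz],o,rate=.03);f=F()-f1;print(dz,f.round(1),manip.get_position()[2]-zg)
    if f[2]<-10 or np.hypot(*f[:2])>8:print("STOP");break
print(manip.get_time())
E
```

```text
-19 0.2; -18 0.7; -17 0.5; -16 0.6; -15 0.5; -14 0.4; -13 0.2; -12 0.4; -11 0.1; -10 0.1; -9 0.7; -8 2.0; -7 2.8; [ 0.3  0.2 -0. ]
w 0.029095607177455147 zg 0.1740834574583383 [-0.7  0.   5.3]
0.003 [-0.4 -0.4 -5.2] 0.0024201273267220325
0.006 [-0.8 -0.3 -4.9] 0.005959263921142266
0.01 [-0.3 -0.1 -5.1] 0.010144587231215862
0.016 [-0.4 -0.2 -5.2] 0.016184383433475974
39.3583
```

```bash
python3 - <<'E'
from h import *
C=np.array([.508,-.2065]);o=down(np.radians(-17));zg=.1741
F=lambda n=5:np.mean([(manip.get_contact_force(),manip.hold(.008))[0] for _ in range(n)],0)
manip.servo_line([*C,zg+.082],o,rate=.15)
L=np.array([.528,.164]);manip.servo_line([*L,zg+.075],o,rate=.25)
manip.servo_line([*L,.116],o,rate=.13);f=F();print(f.round(1),manip.get_time())
z=.116
while z>.106:
    z-=.001;manip.servo_line([*L,z],o,rate=.03);g=F()
    if g[2]-f[2]>2.5:break
print("contact z",z,g.round(1),manip.get_position())
manip.command_gripper(.055);manip.servo_line([*L,.19],o,rate=.2)
manip.move_to([.40,-.02,.25],o)
cs=manip.camera("scene");ct=manip.camera("top");print(manip.get_time())
cv2.imwrite("pics/s5.png",cs["image"][:,:,::-1]);cv2.imwrite("pics/t5.png",ct["image"][:,:,::-1])
im=[cv2.resize(i[:,:,::-1],None,fx=k,fy=k,interpolation=cv2.INTER_CUBIC) for i,k in((cs["image"][215:265,252:302],8),(ct["image"][205:255,281:331],8))]
b=cv2.resize(ct["image"][200:274,170:270,::-1],(270,200));c=cv2.resize(cs["image"][180:245,165:265,::-1],(308,200))
o=np.zeros((600,800,3),np.uint8);o[:400]=np.hstack(im);o[400:,:270]=b;o[400:,300:608]=c
cv2.imwrite("pics/open.png",cv2.convertScaleAbs(o,alpha=1.3))
E
```

```text
[ 0.3  0.  -4.8] 42.8
contact z 0.111 [-0.1  0.3 -2.2] [0.52818074 0.164065   0.11120704]
46.1917
```

View pics/open.png

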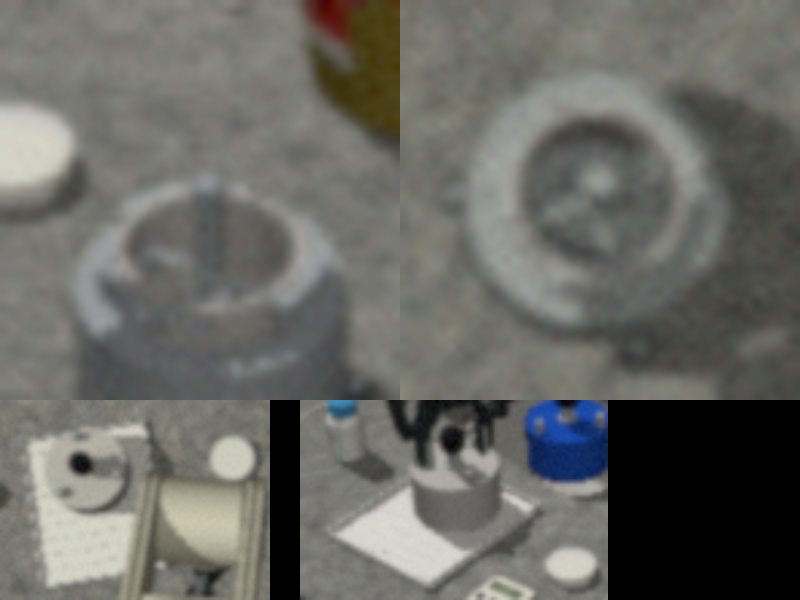

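The lid sits upright and flat on the far half of the tray. The canister is open, with the basket grip's top at scene crop (207,185) and top crop (598,180). Next I triangulate the grip and find the yoke direction from an enlargement and the feet.

```bash
python3 - <<'E'
from h import *
cs=manip.camera("scene");ct=manip.camera("top")
f=lambda u,v,x,y:((u+.5)/8-.5+x,(v+.5)/8-.5+y)
print("grip top",tri(cs,ct,f(207,184,252,215),f(198,180,281,205)),manip.get_time())
C=np.array([.508,-.2065])
for p in(f(55,195,281,205),f(235,350,281,205)):
    d=onplane(ct,p,.006)[:2]-C;print("foot",np.hypot(*d),np.degrees(np.arctan2(d[1],d[0])))
print("grip axis px for (.508,-.2065):",[ (lambda q:q[:2]/q[2])(P(c)@[*C,z,1]) for c in(cs,ct) for z in(.122,.075)])
S=cv2.resize(cs["image"][230:260,258:298,::-1],None,fx=10,fy=10,interpolation=cv2.INTER_CUBIC)
T=cv2.resize(ct["image"][215:243,286:326,::-1],None,fx=10,fy=10,interpolation=cv2.INTER_CUBIC)
o=[]
for c,I,x0,y0 in((cs,S,258,230),(ct,T,286,215)):
    g=cv2.normalize(I,None,0,255,cv2.NORM_MINMAX);h=g.copy()
    for a in range(0,360,30):
        q=P(c)@[C[0]+.03*np.cos(np.radians(a)),C[1]+.03*np.sin(np.radians(a)),.074,1];q=q[:2]/q[2]
        u=((q-[x0,y0]+.5)*10).astype(int);cv2.circle(h,tuple(u),3,(0,0,255),-1);cv2.putText(h,str(a),tuple(u+4),0,.4,(0,255,255),1)
    o.append(np.vstack([x[:280] for x in(g,h)]))
cv2.imwrite("pics/yoke.png",np.hstack(o))
E
```

```text
grip top (array([ 0.50791365, -0.2051364 ,  0.11839197]), [np.float64(0.5766836328351704), np.float64(0.6152311365226443)]) 46.2917
foot 0.06149645631086169 78.2744089291033
foot 0.0641327544988277 -160.25609287251524
grip axis px for (.508,-.2065): [array([278.30545252, 236.77437548]), array([278.28753688, 247.72492241]), array([305.40728479, 227.38313395]), array([304.70923891, 229.37393349])]
```

View pics/yoke.png

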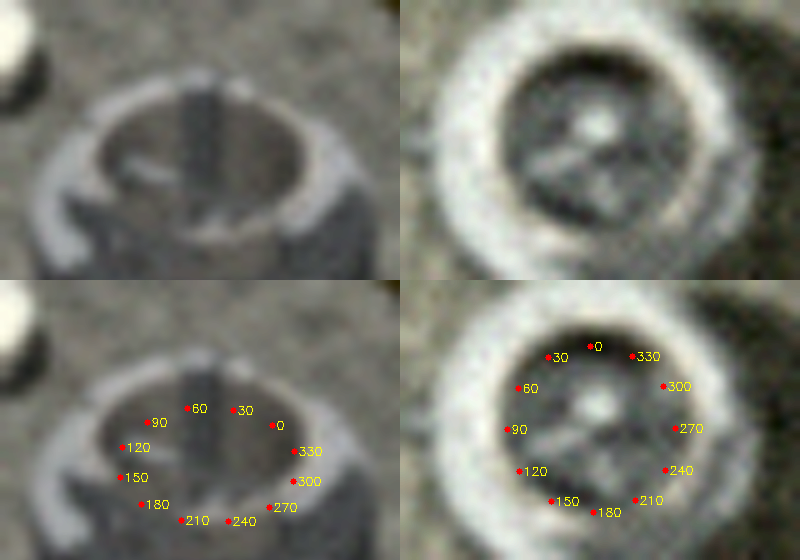

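The yoke's bright end lies at about 115° in both views. The feet at 78°/198° fit a canister y axis at about 108°, so the grip faces are at 18°/108°. I grasp along 18°, keeping the yaw so the yoke ends nearly along the tray's y.

```bash
python3 - <<'E'
from h import *
C=np.array([.508,-.206]);o=down(np.radians(18))
F=lambda n=6:np.mean([(manip.get_contact_force(),manip.hold(.008))[0] for _ in range(n)],0)
manip.command_gripper(.045,40)
manip.move_to([*C,.17],o);manip.servo_line([*C,.115],o,rate=.1);f0=F()
manip.command_gripper(0,40);zg=manip.get_position()[2];print("w",manip.get_width(),zg,(F()-f0).round(1))
ok=True
for dz in(.008,.025):
    manip.servo_line([*C,zg+dz],o,rate=.05);f=F()-f0;print(dz,f.round(1))
    if f[2]<-6:ok=False;print("STOP");break
if ok:
    manip.servo_line([*C,zg+.095],o,rate=.15)
    L=np.array([.431,.149]);manip.servo_line([*L,zg+.08],o,rate=.22);
    manip.servo_line([*L,zg-.007],o,rate=.12);manip.hold(.15);f=F();z=zg-.007;print((f-f0).round(1),manip.get_width())
    while z>zg-.0145:
        z-=.001;manip.servo_line([*L,z],o,rate=.02);g=F()
        if g[2]-f[2]>1.2:break
    print("contact",z-zg,(g-f).round(1),manip.get_time())
    manip.command_gripper(.035);manip.servo_line([*L,.19],o,rate=.15)
    manip.move_to([.40,-.12,.27],o)
cs=manip.camera("scene");ct=manip.camera("top");print(manip.get_time(),manip.get_width())
im=[cv2.resize(i[:,:,::-1],None,fx=5,fy=5,interpolation=cv2.INTER_CUBIC) for i in(cs["image"][175:265,175:255],ct["image"][198:288,175:255])]
cv2.imwrite("pics/final.png",cv2.convertScaleAbs(np.hstack(im),alpha=1.3))
E
```

```text
w 0.011076132845586438 0.1155484245152289 [-0.6  0.9  4.5]
0.008 [-0.5  0.2 -1.3]
0.025 [-0.4  0.3 -1.4]
[-0.2  0.2 -1.2] 0.010962479314902216
contact -0.01100000000000001 [-0.7 -0.1  5.2] 54.275
56.5417 0.03519408621854614
```

View pics/final.png

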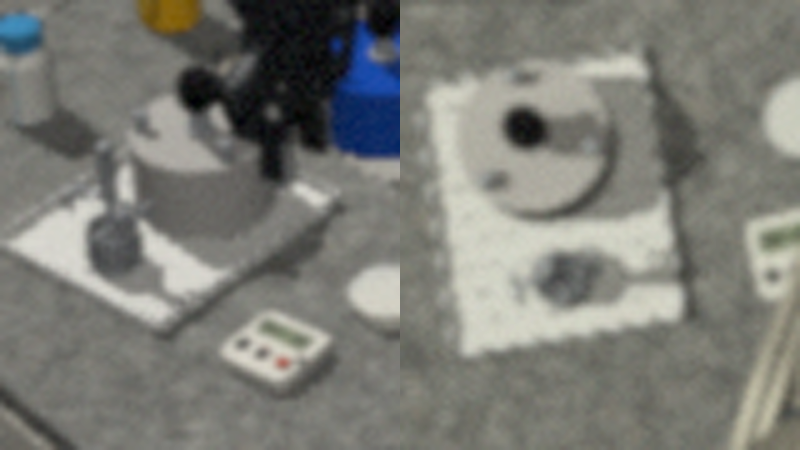

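The basket stands upright at scene crop (115,240), with the lid flat beside it at (205,165). Both are inside the tray, and the timer and petri dish look undisturbed.

```bash
python3 -c "
from rig import manip
print(manip.sign_off())"
```

```text
the job is handed in; nothing more can be done
None
```

The job is handed in at about 57 s: the lid was turned to its stop and set flat on the tray with the basket upright beside it, though my first push carried on past the stop at up to about 10 N and tipped the lid before I backed off and touched the stop again at under 3 N.

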